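Nest the sleeves in the welding positioner and hold its index pin out

ROBOT

A 6-joint arm with a two-finger parallel gripper is mounted at the origin on the work surface. World frame = base frame: x ahead of the robot, y to its left, z up, the work surface at z = 0. Lengths are in m, angles in degrees, forces in N, time in s.
With the tool pointing down it reaches from about 0.25 to 0.725 m from the base axis. Payload 9.7 kg.
Tool frame: the origin (TCP) lies midway between the tips of the shut fingers; the grasp point (between the pads) lies 19 mm behind it; z points along the fingers, x is the direction in which the jaws open and shut, and the axes are right-handed (so a half turn about z gives the same grasp; the last joint's range is limited). The gripper opens to 85 mm and grips with 20 to 120 N. Pads are 22 mm wide; open, the fingers measure 114 mm over their backs; the gripper's body (76 mm by 85 mm) begins 54 mm behind the grasp point. The pads swing forward as they close: fully open they stand 13 mm farther back than shut.
Start: joints at [70.474, 4.979, 10.078, 95.1, 0, 90], TCP at [0.184, 0.518, 0.231] pointing down, gripper open.
Joint ranges: [-179.16, 179.16], [-48.56, 103.87], [-65.8, 70.77], [-126.05, 130.52], [-82.76, 87.17], [-180, 180]. Speed limits (degrees/s): [127.2, 127.2, 147.25, 180, 180, 180].

INTERFACE

Orientations are given as [roll, pitch, yaw] about the fixed x, y, z axes, in that order (R = Rz(yaw) Ry(pitch) Rx(roll)).
In Python, from workcell import bot, optics gives the robot as it stands.
- The arm moves only by the shell command python3 -m creep 'ROWS' [FORCE]. ROWS is JSON, a list of rows, each a list of 7 numbers: the shift along the tool's x, y, z in m, then the turn, a rotation vector about the tool's x, y, z in rad, then the opening, from 0 (shut) to 1 (fully open). A call has 1 to 8 rows; each row is the pose to reach, as a shift and turn from the pose commanded when the call began, along the tool's axes at that moment; what a row does not reach only later rows make up. A row lasts 1/10 s, in which the tool goes at most 50 mm and 8.59 degrees, less where a joint would pass 70% of its speed; a pose out of reach is approached as far as the arm can. A call with a gripper value outside its range is refused whole. The fingers move at their own pace and stop on an object; FORCE is the grip in N (left out, the last holds). Time passes only in rows, so rows that repeat a pose let the fingers close. It gives the time, the measured TCP pose, the force and the opening at its end, in the units of the state.
- bot.get_obs(): the state, without advancing time (a new reading comes with each control period).
- optics.camera(name): name is "scene" or "top" or "wrist"; returns the picture (384x512x3 uint8, red, green, blue); there is no depth.
- optics.camera_params(name): a dict with "camera_matrix" (3x3 intrinsics, pixels), "R" (3x3) and "t" (3): a world point X has camera coordinates R X + t; the wrist camera has in their place "mount" (4x4, takes a point from camera to tool coordinates, whose origin is the TCP and whose axes are the tool frame's). Camera axes: x right, y down, z forward; pixel columns grow to the right and rows downward; lengths in m; the calibration is good to about 2 mm. A picture is of the moment at which its call begins: read the wrist's pose just before it. camera_params takes no time and is no camera call.
- bot.job_done(): hands the job in, once; it reports no verdict.
The state is a dict: "time": time; "q": joint angles; "qd": joint speeds; "joint_efforts": joint torques, N m; "ee_pos": TCP position; "tcp_rot": TCP orientation; "wrist_force": force on the tool from outside, world axes, zero at the start; "torque": the same for the moment, N m; "opening": finger opening in m.
Only numpy, scipy, OpenCV 4.12 (cv2) and the standard library are available. Lean on these libraries where they do the work, as an engineer would, in place of code of your own. Each camera call takes 0.05 s, during which the arm holds its last target.

TASK

Load the welding positioner: set the medium sleeve down gently inside the large shell in the chuck, then the small sleeve inside the medium one, each standing upright on the floor of the other, and let go of them. Then pull the positioner's sprung index pin fully back by its red handle, clear of its hole, and finish while still holding it there with the gripper, so that the turntable could be turned. Leave the other things on the bench where they are.

Things in the scene. Friction and masses are not known exactly. Their poses are not given: they have to be found in the camera images.
- positioner: welding positioner, fixed: blue foot plate 210 x 200 x 16 mm, aluminium disc of 180 mm diameter, top at 80 mm height, chuck jaws on it up to 104 mm height, 83 mm from the axis. Origin: on the disc's vertical axis, at bench level. Its -x axis points from there to the index pin, whose blue bracket, 44 mm wide, stands 110 to 124 mm out, up to 88 mm height. The disc does not turn.
- shell: large open steel cup clamped in the chuck on the turntable's axis, fixed: 96 mm outside diameter, 88 mm inside, 45 mm high, floor 5 mm thick. Origin: centre of its underside, 80 mm above the bench.
- mid_sleeve: medium sleeve: loose, bright aluminium, open upwards, floor 5 mm thick; 64 mm outside diameter, 56 mm inside, 80 mm high, about 0.4 kg, upright on the bench, left or right of the positioner. Origin: centre of its underside, z along its axis. In the shell it projects 40 mm above the shell's rim.
- small_sleeve: small sleeve: loose, copper, open upwards, floor 5 mm thick; 36 mm outside diameter, 30 mm inside, 125 mm high, about 0.28 kg, upright on the bench, on the other side. Origin: centre of its underside, z along its axis. In the medium sleeve it projects 50 mm above that one's rim.
- pin_grip (a point): centre of the pin's red handle, 147 mm from the positioner's axis when seated, at 70 mm height; moves with the pin, axes as the positioner's. The red bar is 34 mm long along the pull, 24 wide, 30 high; on its outer end a black cap 38 x 38 x 8 mm, its inner face 17 mm out from this point: fingers on both sides of the bar can also pull behind the cap. Clear on both sides and above.
- index_pin (a joint): index pin travel in m: 0 seated (12 mm deep in its hole in the disc's rim), 0.025 fully back at the stop. It slides level, straight along the positioner's -x axis, away from the disc, roughly towards the robot. A spring draws it in with 4 N when seated, 9 N when fully back. It does not latch: let go, it snaps in.
- wire_brush: wire brush lying flat, along the left side of the bench; a bystander. Leave it where it is.
- chip_hammer: hammer lying flat along the right side of the bench; a bystander. Leave it where it is.
- offcut: inverted-T steel offcut, 100 x 70 mm foot plate, 56 mm high, left of the positioner; a bystander. Leave it where it is.
- spray_can: red and metal can, 56 mm across, 130 mm high, standing right of the positioner; a bystander. Leave it where it is.
Not all that is in view belongs to the job. Of the things that look like the small_sleeve, take the one that is farthest from the robot's base at the start.

How it is judged (in metres and radians):
On the way, in this order (a step that is already met when the one before it is completed fails the run):
1. the medium sleeve stands in the shell, released (horizontal distance between mid_sleeve and shell below 0.016 m and z of mid_sleeve in the frame of shell between 0 and 0.01 m and angle between mid_sleeve's own z axis and vertical below 0.1 rad and contact force between the fingers and mid_sleeve below 0.2 N and linear speed of mid_sleeve below 0.03 m/s), for 0.2 s.
2. the small sleeve stands in the medium sleeve, released (all of step 1 and horizontal distance between small_sleeve and mid_sleeve below 0.014 m and z of small_sleeve in the frame of mid_sleeve between 0 and 0.01 m and angle between small_sleeve's own z axis and vertical below 0.1 rad and contact force between the fingers and small_sleeve below 0.2 N and linear speed of small_sleeve below 0.03 m/s), for 0.2 s.
3. the index pin is pulled back and held by the fingers (value of joint index_pin above 0.021 m and contact force between the fingers and index_pin above 2 N), for 0.2 s.
At the end, for the whole second after the job is handed in: Fingers hold the index pin (over 2 N) beyond 21 of its 25 mm travel; the medium sleeve stands on the shell's floor (within 16 mm of its axis, underside under 10 mm above the shell's), the small one likewise in the medium (14 mm, 10 mm); both within 0.1 rad of upright, at rest, not touched (all of step 2 and all of step 3); the arm keeps its last pose, push and grip.
It fails at once if a sleeve is dropped or rammed into its place (faster than 0.75 m/s over the shell) ((horizontal distance between mid_sleeve and shell below 0.035 m and linear speed of mid_sleeve above 0.75 m/s) or (horizontal distance between small_sleeve and shell below 0.035 m and linear speed of small_sleeve above 0.75 m/s)).
It fails at once if a bystander is moved more than 30 mm (distance of any of wire_brush, chip_hammer, offcut, spray_can from where it was at the start of the episode above 0.03 m).
It also fails if it takes over 72 s, if anything falls off the work surface, if the arm or the gripper's body presses on something with over 40 N, if the wrist force passes 120 N, or if a joint passes its speed limit or range.

## Working session

There is one attempt and no reset: what is moved stays moved. The work goes in short steps, Python scripts to look and compute and a shell command to move; the robot and the scene stay as the last step left them, time stands still between calls to the robot, and variables do not carry over. Pictures are saved under pics/ and viewed, and the job is handed in when it is done.

```bash
ls; mkdir -p pics
python3 - <<'E'
from workcell import bot, optics
import cv2
o=bot.get_obs(); print(o)
for n in ("scene","top","wrist"):
    im=optics.camera(n); cv2.imwrite(f"pics/{n}0.png",im[:,:,::-1])
    print(n,optics.camera_params(n))
E
```

```text
pics
{'time': 0.0, 'q': array([ 7.04723035e+01,  5.01165807e+00,  1.00336361e+01,  9.50999062e+01,
       -1.46446794e-03,  9.00011932e+01]), 'qd': array([ 0.01677365, -0.04499544, -0.00619789, -0.04746268,  0.04636456,
       -0.05252814]), 'joint_efforts': array([-1.90510662e-03, -5.20386636e+01,  4.64803720e+01,  1.65054621e-02,
       -9.36851006e-05,  1.57128216e-05]), 'ee_pos': array([0.18377225, 0.51813887, 0.2305704 ]), 'tcp_rot': array([1.79998534e+02, 7.79280858e-02, 7.04711103e+01]), 'wrist_force': array([-0.08745506, -0.34144929,  0.75494467]), 'torque': array([-0.03898454,  0.01051936,  0.02801266]), 'opening': 0.08525436068325173}
scene {'camera_matrix': array([[392.83945678,   0.        , 256.26385852],
       [  0.        , 392.83945678, 194.99864044],
       [  0.        ,   0.        ,   1.        ]]), 'R': array([[-0.61630308,  0.78739836, -0.01320327],
       [ 0.46949928,  0.35391714, -0.80889621],
       [-0.63225069, -0.50472416, -0.5878032 ]]), 't': array([ 0.3271265 , -0.18025997,  1.69759829])}
top {'camera_matrix': array([[410.17877225,   0.        , 253.57
[... 182 characters left out ...]
   [-9.85999568e-01, -1.20783449e-02, -1.66309850e-01],
       [ 1.66303575e-01,  1.52910514e-03, -9.86073417e-01]]), 't': array([-0.0264241 ,  0.51280482,  1.09418559])}
wrist {'camera_matrix': array([[345.72602773,   0.        , 255.21651611],
       [  0.        , 345.72602773, 194.19126145],
       [  0.        ,   0.        ,   1.        ]]), 'mount': array([[ 9.99999959e-01,  2.75879851e-04,  8.26995005e-05,
         1.28589564e-04],
       [-2.87919948e-04,  9.50473128e-01,  3.10806611e-01,
        -7.93105569e-02],
       [ 7.14162854e-06, -3.10806622e-01,  9.50473168e-01,
        -1.42922949e-01],
       [ 0.00000000e+00,  0.00000000e+00,  0.00000000e+00,
         1.00000000e+00]])}
```

View pics/scene0.png

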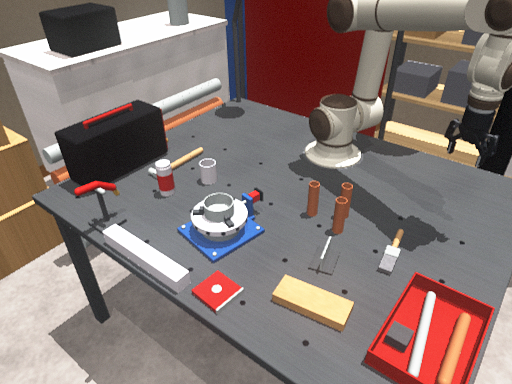

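View pics/top0.png

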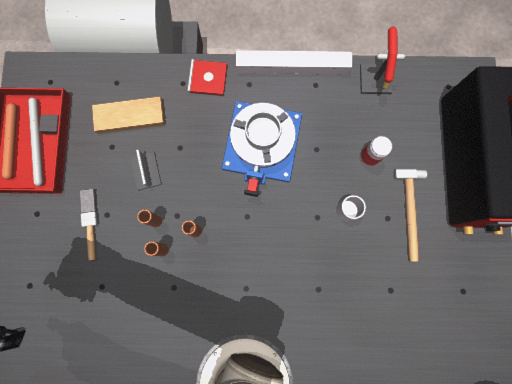

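View pics/wrist0.png

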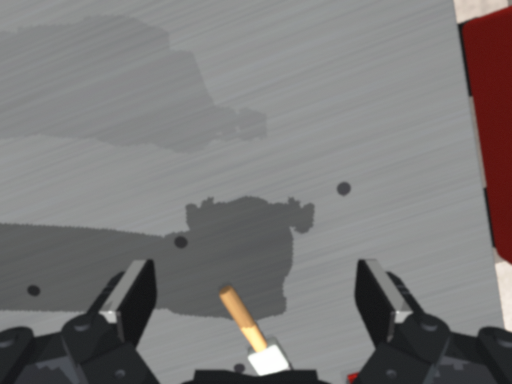

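The top view shows three copper sleeves with rims near (145,216), (189,227) and (151,248). The medium sleeve is at (352,207), the shell at (264,130), and the red pin handle at (253,184). I'll enlarge and measure.

```bash
cat > h.py <<'E'
import numpy as np, cv2
from workcell import bot, optics
def ray(name,u,v,z,pose=None):
    p=optics.camera_params(name); K=p["camera_matrix"]
    d=np.linalg.inv(K)@np.array([u,v,1.])
    if name!="wrist":
        R,t=p["R"],p["t"]; c=-R.T@t; w=R.T@d
    else:
        M=p["mount"]; P,Rt=pose; w=Rt@M[:3,:3]@d; c=P+Rt@M[:3,3]
    return c+w*(z-c[2])/w[2]
def pose(o=None):
    from scipy.spatial.transform import Rotation as Ro
    o=o or bot.get_obs()
    return np.array(o["ee_pos"]),Ro.from_euler("xyz",o["tcp_rot"],degrees=True).as_matrix()
def proj(name,X,ps=None):
    p=optics.camera_params(name);K=p["camera_matrix"];X=np.array(X,float)
    if name!="wrist": c=p["R"]@X+p["t"]
    else:
        M=p["mount"]; P,Rt=ps; y=Rt.T@(X-P); c=M[:3,:3].T@(y-M[:3,3])
    q=K@c; return q[:2]/q[2]
E
python3 - <<'E'
import cv2
im=cv2.imread("pics/top0.png")
a=cv2.resize(im[195:270,120:215],None,fx=6,fy=6,interpolation=cv2.INTER_CUBIC)
b=cv2.resize(im[90:225,215:385],None,fx=4.6,fy=4.4,interpolation=cv2.INTER_CUBIC)
b=cv2.resize(im[95:225,215:385],None,fx=4.5,fy=4.5,interpolation=cv2.INTER_CUBIC)
cv2.imwrite("pics/ta.png",a);cv2.imwrite("pics/tb.png",b)
E
```

```text
(no output)
```

View pics/ta.png

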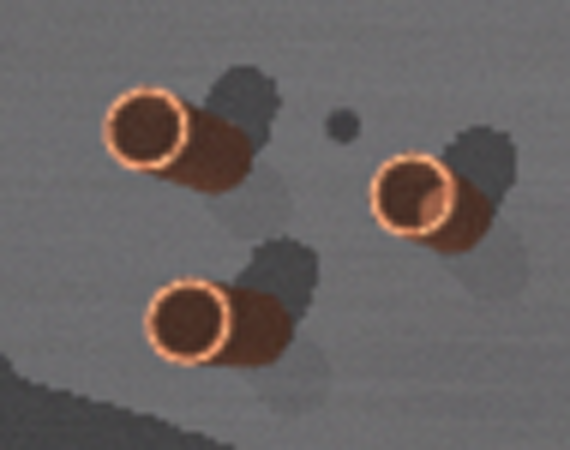

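View pics/tb.png

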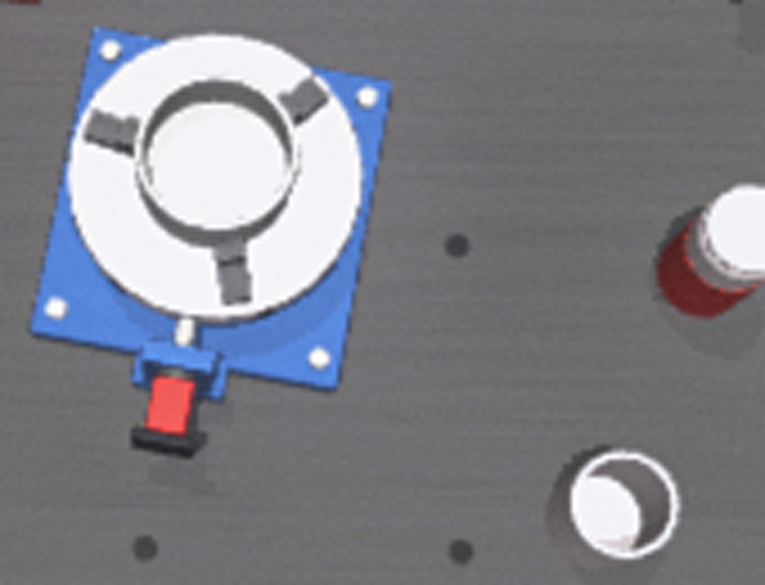

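Run:
```python
from h import *
im=cv2.imread("pics/top0.png"); S=6
def crop(x0,y0,x1,y1): return cv2.resize(im[y0:y1,x0:x1],None,fx=S,fy=S,interpolation=cv2.INTER_CUBIC)
def back(c,x0,y0): return (c[0]+.5)/S-.5+x0,(c[1]+.5)/S-.5+y0
def fits(mask,x0,y0,z,minw,lab):
    cs,_=cv2.findContours(mask.astype(np.uint8),cv2.RETR_EXTERNAL,cv2.CHAIN_APPROX_NONE)
    for c in cs:
        if len(c)<40 or cv2.boundingRect(c)[2]<minw*S: continue
        hull=cv2.convexHull(c)
        (cx,cy),ax,ang=cv2.fitEllipse(c)
        u,v=back((cx,cy),x0,y0); X=ray("top",u,v,z)
        Xr=ray("top",u+ax[0]/S/2,v,z); Xl=ray("top",u-ax[0]/S/2,v,z)
        print(lab,np.round((u,v),1),"ax",np.round(np.array(ax)/S,1),"X",X.round(4),"r",np.hypot(*X[:2]).round(3),"dia",np.linalg.norm(Xr-Xl).round(4))
a=crop(120,195,215,270).astype(int)
fits((a[:,:,2]>135)&(a[:,:,2]-a[:,:,0]>50),120,195,.125,8,"copper")
b=crop(335,190,372,226).astype(int)
fits(b.min(2)>175,335,190,.08,8,"mid")
c=crop(244,110,284,152).astype(int)
# disc
d=crop(215,90,310,200).astype(int)
hsv=cv2.cvtColor(d.clip(0,255).astype(np.uint8),cv2.COLOR_BGR2HSV)
w=(hsv[:,:,1]<40)&(hsv[:,:,2]>185)
w=cv2.morphologyEx(w.astype(np.uint8),cv2.MORPH_OPEN,np.ones((13,13)))
fits(w,215,90,.08,40,"disc")
bl=(hsv[:,:,0]>100)&(hsv[:,:,0]<125)&(hsv[:,:,1]>90)
red=((hsv[:,:,0]<8)|(hsv[:,:,0]>172))&(hsv[:,:,1]>120)&(hsv[:,:,2]>100)
cs,_=cv2.findContours(red.astype(np.uint8),cv2.RETR_EXTERNAL,cv2.CHAIN_APPROX_NONE)
k=max(cs,key=cv2.contourArea)
for kk in cs: print("redarea",cv2.contourArea(kk),cv2.boundingRect(kk))
r=cv2.minAreaRect(k); bp=np.array([ray("top",*back(q,215,90),.085) for q in cv2.boxPoints(r)]); print("handle box top",bp[:,:2].round(4), "c",bp.mean(0).round(4), np.linalg.norm(bp-np.roll(bp,1,0),axis=1).round(4))
cs,_=cv2.findContours(bl.astype(np.uint8),cv2.RETR_EXTERNAL,cv2.CHAIN_APPROX_NONE)
k=max(cs,key=cv2.contourArea); 
yellow=[ (95,27),(392,82),(338,390),(30,330)]
for q in yellow:
    u=(q[0]+.5)/4.5-.5+215; v=(q[1]+.5)/4.5-.5+95
    print("corner",ray("top",u,v,.016).round(4))
```

```text
copper [150.9 248.1] ax [14.2 14.8] X [0.3519 0.2356 0.125 ] r 0.424 dia 0.0355
copper [188.3 227. ] ax [14.  14.5] X [0.406 0.144 0.125] r 0.431 dia 0.0354
copper [143.9 216. ] ax [13.8 14.5] X [0.4326 0.2579 0.125 ] r 0.504 dia 0.0352
mid [353.4 206.7] ax [23.3 24.1] X [ 0.469  -0.2866  0.08  ] r 0.55 dia 0.062
disc [263.5 139.8] ax [45.1 62.7] X [ 0.6507 -0.0455  0.08  ] r 0.652 dia 0.1234
disc [258.6 111.4] ax [17.  47.1] X [ 0.732  -0.0313  0.08  ] r 0.733 dia 0.047
redarea 4014.0 (193, 530, 68, 81)
redarea 1338.0 (0, 0, 56, 28)
handle box top [[ 0.5096 -0.0013]
 [ 0.5437 -0.0071]
 [ 0.5393 -0.0322]
 [ 0.5052 -0.0263]] c [ 0.5245 -0.0167  0.085 ] [0.0254 0.0346 0.0255 0.0345]
corner [0.7887 0.0358 0.016 ]
corner [ 0.7533 -0.1585  0.016 ]
corner [ 0.5484 -0.1228  0.016 ]
corner [0.5849 0.0733 0.016 ]
```

```bash
cat >> h.py <<'E'
def plan(P,yaw,note=""):
    from scipy.spatial.transform import Rotation as Ro
    p,R=pose(); T=Ro.from_euler("xyz",[180,0,yaw],degrees=True).as_matrix()
    s=R.T@(np.array(P)-p); rv=Ro.from_matrix(R.T@T).as_rotvec()
    print(note,"shift",s.round(4),"rot",rv.round(4),"|s|",np.linalg.norm(s).round(3))
E
python3 - <<'E'
from h import *
plan([0.60,-0.03,0.27],80)
print("shellrim",ray("top",263.2,129.4,.125))
E
```

```text
shift [-0.3776  0.5755 -0.0389] rot [-1.000e-04  1.000e-03 -1.663e-01] |s| 0.689
shellrim [ 0.66552952 -0.04364643  0.125     ]
```

```bash
python3 -m creep '[[-0.01,0.02,-0.01,0,0,0,1],[-0.035,0.055,-0.02,0,0,0,1],[-0.06,0.09,-0.04,0,0,0,1],[-0.085,0.13,-0.04,0,0,0,1],[-0.11,0.17,-0.04,0,0,0,1],[-0.135,0.21,-0.04,0,0,0,1],[-0.16,0.25,-0.04,0,0,0,1],[-0.185,0.285,-0.04,0,0,0,1]]' && python3 -m creep '[[-0.025,0.04,0,0,0,-0.02,1],[-0.05,0.08,0,0,0,-0.04,1],[-0.075,0.12,0,0,0,-0.06,1],[-0.1,0.16,0,0,0,-0.08,1],[-0.125,0.2,0,0,0,-0.11,1],[-0.15,0.24,0,0,0,-0.14,1],[-0.18,0.275,0,0,0,-0.16,1],[-0.19,0.29,0,0,0,-0.166,1]]'
python3 - <<'E'
from h import *
o=bot.get_obs(); print(o["q"].round(1),o["ee_pos"],o["tcp_rot"])
im=optics.camera("wrist"); cv2.imwrite("pics/w1.png",im[:,:,::-1])
E
```

```text
time: 0.95
ee_pos: [0.3916, 0.2469, 0.2711]
tcp_rot: [180.0, 0.0, 70.5]
wrist_force: [0.3, 0.5, -0.3]
opening: 0.0853
time: 1.75
ee_pos: [0.6016, -0.0307, 0.27]
tcp_rot: [-179.9, 0.0, 79.9]
wrist_force: [-0.1, 0.5, -0.3]
opening: 0.0857
[ -2.9  13.7  24.4 100.7  -0.    7.2] [ 0.60164857 -0.03072648  0.26996378] [-1.79922481e+02  4.53944813e-02  7.98673670e+01]
```

View pics/w1.png

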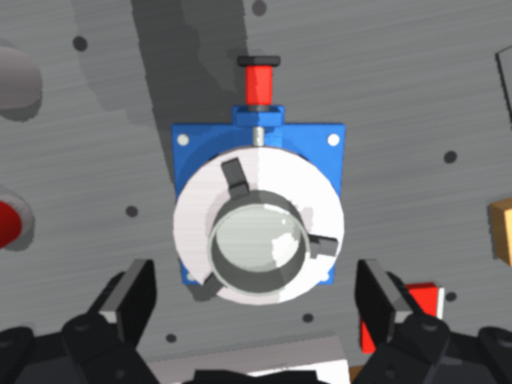

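The wrist view shows the positioner. The shell rim centre is about (260,242), and the disc spans columns 173 to 344. The red bar is at (259,86), with the cap at the top at (259,62).

Run:
```python
from h import *
im=cv2.imread("pics/w1.png"); ps=pose()
hsv=cv2.cvtColor(im,cv2.COLOR_BGR2HSV)
red=(((hsv[:,:,0]<8)|(hsv[:,:,0]>172))&(hsv[:,:,1]>120)&(hsv[:,:,2]>100)).astype(np.uint8); red[:,:230]=0; red[130:]=0;red[:,300:]=0
c=max(cv2.findContours(red,0,1)[0],key=cv2.contourArea); r=cv2.minAreaRect(c)
b=np.array([ray("wrist",*q,.085,ps) for q in cv2.boxPoints(r)]); print("handle",r,b.mean(0).round(4),b.round(4)[:,:2].tolist())
# disc edge points vs blue/dark: bright low-sat region, hull, left/right edges
w=((hsv[:,:,2]>170)&(hsv[:,:,1]<50)).astype(np.uint8); w[:140]=0; w[306:]=0; w[:,:165]=0; w[:,350:]=0
w=cv2.morphologyEx(w,cv2.MORPH_OPEN,np.ones((3,3)))
c=max(cv2.findContours(w,0,1)[0],key=cv2.contourArea); h=cv2.convexHull(c)
P=np.array([ray("wrist",*q[0],.08,ps)[:2] for q in h])
A=np.c_[2*P,np.ones(len(P))]; s=np.linalg.lstsq(A,(P**2).sum(1),rcond=None)[0]; print("disc c",s[:2],"r",np.sqrt(s[2]+s[:2]@s[:2]),len(P))
for X in ([.669,-.0425,.125],):
  v=im.copy()
  for rad,z,col in((.048,.125,(0,0,255)),(.044,.125,(0,200,0)),(.09,.08,(255,0,0)),(.044,.085,(255,0,255))):
    for t in np.linspace(0,6.28,90):
      q=proj("wrist",[X[0]+rad*np.cos(t),X[1]+rad*np.sin(t),z],ps)*3-np.array([160,130])*3
      if t==0: v=cv2.resize(im[130:315,160:360],None,fx=3,fy=3) if rad==.048 else v
      cv2.circle(v,tuple(int(a) for a in q),1,col,-1)
  cv2.imwrite("pics/w1o.png",v)
```

```text
handle ((258.5, 84.5), (39.0, 27.0), 90.0) [ 0.5276 -0.0151  0.085 ] [[0.509, -0.024], [0.5132, -0.0004], [0.5463, -0.0058], [0.542, -0.0302]]
disc c [ 0.67216514 -0.04091752] r 0.09038284883549012 44
```

View pics/w1o.png

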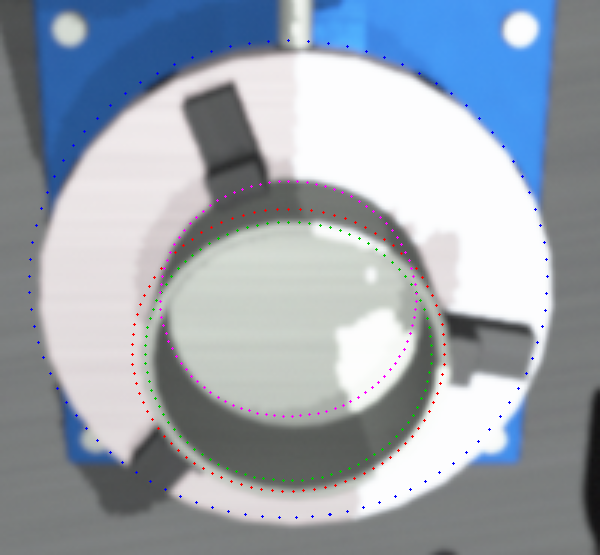

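Run:
```python
from h import *
plan([0.42,-0.275,0.25],80)
```

```text
shift [-0.272  -0.1364  0.02  ] rot [-0.0014  0.001  -0.0031] |s| 0.305
```

```bash
python3 -m creep '[[-0.02,-0.01,0,0,0,0,1],[-0.06,-0.03,0,0,0,0,1],[-0.1,-0.05,0.005,0,0,0,1],[-0.14,-0.07,0.01,0,0,0,1],[-0.18,-0.09,0.015,0,0,0,1],[-0.22,-0.11,0.02,0,0,0,1],[-0.255,-0.13,0.02,0,0,0,1],[-0.272,-0.136,0.02,0,0,0,1]]'
python3 - <<'E'
from h import *
o=bot.get_obs(); ps=pose(o); print(o["ee_pos"],o["tcp_rot"])
im=optics.camera("wrist")[:,:,::-1].copy(); cv2.imwrite("pics/w2.png",im)
print(proj("wrist",[.469,-.2866,.08],ps))
E
```

```text
time: 2.6
ee_pos: [0.4169, -0.2729, 0.2513]
tcp_rot: [-180.0, 0.0, 79.9]
wrist_force: [-0.4, -0.6, -0.8]
opening: 0.0851
[ 0.41694816 -0.27290856  0.25133561] [-1.79978140e+02  1.70922380e-02  7.98638892e+01]
[250.78430184 223.42772289]
```

View pics/w2.png

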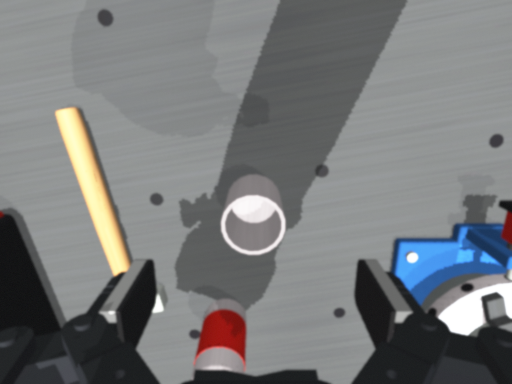

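The medium sleeve's rim is centred at about (253,224). The top-view estimate predicted (251,223), so they agree.

Run:
```python
from h import *
ps=pose(); im=cv2.imread("pics/w2.png")
g=cv2.resize(im[180:265,205:300],None,fx=4,fy=4,interpolation=cv2.INTER_CUBIC); w=(g.min(2)>200).astype(np.uint8)
c=max(cv2.findContours(w,0,1)[0],key=cv2.contourArea); h=cv2.convexHull(c); e=cv2.fitEllipse(h)
u,v=(e[0][0]+.5)/4-.5+205,(e[0][1]+.5)/4-.5+180
X=ray("wrist",u,v,.08,ps); print(u,v,np.array(e[1])/4,X, np.linalg.norm(ray("wrist",u+e[1][0]/8,v,.08,ps)-ray("wrist",u-e[1][0]/8,v,.08,ps)))
plan([X[0],X[1],.13],80); plan([X[0],X[1],.044],80)
```

```text
252.84838104248047 224.44232940673828 [59.15221786 63.83786011] [ 0.47026391 -0.28609398  0.08      ] 0.05823277078595059
 shift [-0.0023  0.0548  0.1213] rot [-0.0003  0.0009 -0.003 ] |s| 0.133
 shift [-0.0022  0.0548  0.2073] rot [-0.0003  0.0009 -0.003 ] |s| 0.214
```

```bash
python3 -m creep '[[-0.001,0.02,0.02,0,0,0,1],[-0.002,0.045,0.06,0,0,0,1],[-0.002,0.055,0.1,0,0,0,1],[-0.002,0.055,0.135,0,0,0,1],[-0.002,0.055,0.165,0,0,0,1],[-0.002,0.055,0.19,0,0,0,1],[-0.002,0.055,0.205,0,0,0,1],[-0.002,0.055,0.209,0,0,0,1]]' && python3 -m creep '[[0,0,0,0,0,0,0.85],[0,0,0,0,0,0,0.7],[0,0,0,0,0,0,0.65],[0,0,0,0,0,0,0.6],[0,0,0,0,0,0,0.5],[0,0,0,0,0,0,0.5],[0,0,0,0,0,0,0.5],[0,0,0,0,0,0,0.5]]' 40
```

```text
time: 3.45
ee_pos: [0.4724, -0.2821, 0.0406]
tcp_rot: [-179.9, -0.1, 80.0]
wrist_force: [0.2, -0.6, -0.2]
opening: 0.0853
time: 4.25
ee_pos: [0.4739, -0.2837, 0.0441]
tcp_rot: [179.8, 0.1, 80.0]
wrist_force: [-0.5, -1.8, 6.2]
opening: 0.0635
```

```bash
python3 -m creep '[[0,0,-0.005,0,0,0,0.5],[0,0,-0.02,0,0,0,0.5],[0,0,-0.045,0,0,0,0.5],[0,0,-0.08,0,0,0,0.5],[0,0,-0.115,0,0,0,0.5],[0,0,-0.145,0,0,0,0.5],[0,0,-0.16,0,0,0,0.5],[0,0,-0.165,0,0,0,0.5]]' 60;  python3 - <<'E'
from h import *
o=bot.get_obs(); print(o["ee_pos"],o["opening"],o["wrist_force"])
plan([.6745,-.0417,.21],80)
im=optics.camera("wrist")[:,:,::-1].copy(); cv2.imwrite("pics/w3.png",im)
E
```

```text
time: 5.05
ee_pos: [0.4735, -0.2832, 0.2101]
tcp_rot: [179.8, 0.1, 80.0]
wrist_force: [-0.6, -0.4, -3.6]
opening: 0.063
[ 0.47345876 -0.28315575  0.21006572] 0.06304598955351291 [-0.60770022 -0.37086762 -3.5684231 ]
 shift [0.2727 0.156  0.0003] rot [ 0.0029  0.0009 -0.0002] |s| 0.314
```

View pics/w3.png

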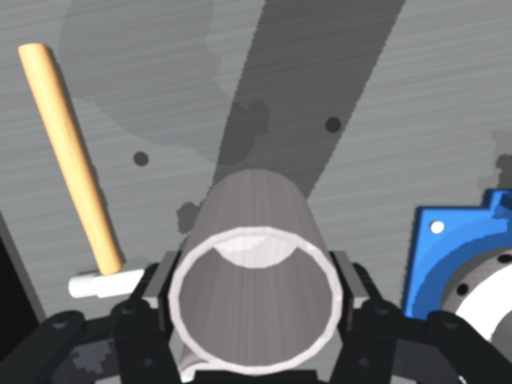

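The sleeve is held upright, with its rim centred at about (255,300). Its weight (about 4 N) shows in the wrist force. Next I move over the shell.

```bash
python3 - <<'E'
from h import *
ps=pose(); X=ray("wrist",255.5,300,.246,ps); print(ps[1].T@(X-ps[0]))
E
python3 -m creep '[[0.01,0.005,0,0,0,0,0.5],[0.045,0.025,0,0,0,0,0.5],[0.09,0.05,0,0,0,0,0.5],[0.135,0.077,0,0,0,0,0.5],[0.18,0.103,0,0,0,0,0.5],[0.225,0.129,0,0,0,0,0.5],[0.255,0.147,0,0,0,0,0.5],[0.268,0.154,0,0,0,0,0.5]]'; python3 -m creep '[[0,0,0,0,0,0,0.5],[0,0,0,0,0,0,0.5]]'
python3 - <<'E'
from h import *
o=bot.get_obs(); print(o["ee_pos"],o["opening"],o["wrist_force"])
plan([.6745,-.0417,.129],80)
im=optics.camera("wrist")[:,:,::-1].copy(); cv2.imwrite("pics/w4.png",im)
im=optics.camera("scene")[:,:,::-1].copy(); cv2.imwrite("pics/s4.png",cv2.resize(im[120:280,140:320],None,fx=3.5,fy=3.5))
E
```

```text
[ 0.00016767 -0.00452958 -0.03663722]
time: 5.9
ee_pos: [0.6727, -0.0412, 0.2042]
tcp_rot: [-179.8, -0.0, 80.2]
wrist_force: [-0.0, -0.4, -4.7]
opening: 0.063
time: 6.1
ee_pos: [0.6707, -0.0455, 0.2059]
tcp_rot: [-179.9, 0.0, 80.0]
wrist_force: [-0.2, -0.3, -3.4]
opening: 0.0629
[ 0.67074593 -0.04554461  0.20591496] 0.06290851403404825 [-0.2415731  -0.29250471 -3.43306205]
 shift [0.0045 0.0032 0.0769] rot [-0.0024  0.0005  0.0003] |s| 0.077
```

View pics/w4.png

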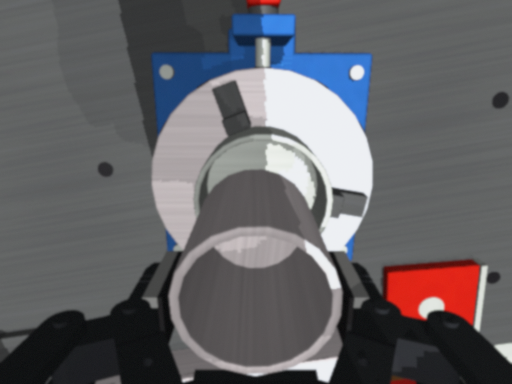

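View pics/s4.png

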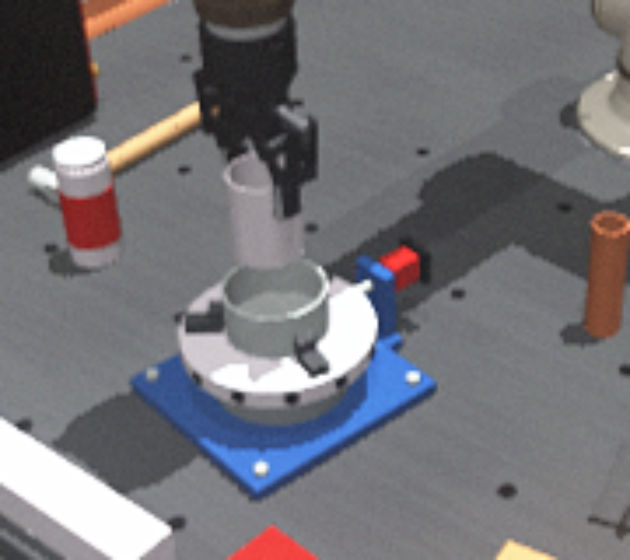

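Over the shell and aligned to within a few mm. I'll correct and descend in two stages.

```bash
python3 -m creep '[[0.003,0.002,0,0,0,0,0.5],[0.005,0.004,0.005,0,0,0,0.5],[0.005,0.004,0.018,0,0,0,0.5],[0.005,0.004,0.033,0,0,0,0.5],[0.005,0.004,0.048,0,0,0,0.5],[0.005,0.004,0.06,0,0,0,0.5],[0.005,0.004,0.066,0,0,0,0.5],[0.005,0.004,0.068,0,0,0,0.5]]' && python3 -m creep '[[0,0,0.002,0,0,0,0.5],[0,0,0.004,0,0,0,0.5],[0,0,0.006,0,0,0,0.5]]'
python3 - <<'E'
from h import *
im=optics.camera("wrist")[:,:,::-1].copy(); cv2.imwrite("pics/w5.png",im)
E
```

```text
time: 7.0
ee_pos: [0.6758, -0.0418, 0.1386]
tcp_rot: [-179.9, 0.0, 80.0]
wrist_force: [-0.0, 0.6, -4.5]
opening: 0.0628
time: 7.3
ee_pos: [0.6764, -0.0417, 0.1338]
tcp_rot: [179.9, -0.0, 80.0]
wrist_force: [-0.0, -0.5, -3.4]
opening: 0.0631
```

View pics/w5.png

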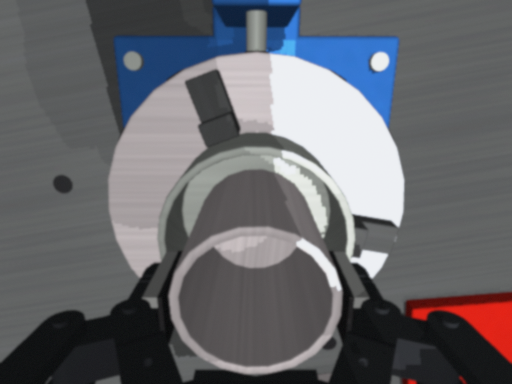

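The sleeve is inside the shell ring with a clear gap all round. I'll lower it in small steps until contact.

```bash
for i in 1 2 3; do :; done; python3 -m creep '[[0,0,0.001,0,0,0,0.5],[0,0,0.002,0,0,0,0.5],[0,0,0.003,0,0,0,0.5],[0,0,0.003,0,0,0,0.5]]'; python3 -m creep '[[0,0,0.001,0,0,0,0.5],[0,0,0.0015,0,0,0,0.5],[0,0,0.0015,0,0,0,0.5]]'
```

```text
time: 7.75
ee_pos: [0.676, -0.0416, 0.1301]
tcp_rot: [-180.0, 0.0, 80.0]
wrist_force: [0.0, 0.7, -4.0]
opening: 0.063
time: 8.05
ee_pos: [0.6761, -0.0416, 0.1294]
tcp_rot: [180.0, -0.0, 80.0]
wrist_force: [-2.6, 0.7, 1.8]
opening: 0.0625
```

Contact: the weight has come off, with force going from −4 to +1.8 N. I'll open slowly and rise.

```bash
python3 -m creep '[[0,0,0,0,0,0,0.78],[0,0,0,0,0,0,0.85],[0,0,0,0,0,0,0.9],[0,0,0,0,0,0,1],[0,0,0,0,0,0,1]]' && python3 -m creep '[[0,0,-0.01,0,0,0,1],[0,0,-0.03,0,0,0,1],[0,0,-0.06,0,0,0,1],[0,0,-0.1,0,0,0,1],[0,0,-0.14,0,0,0,1],[0,0,-0.17,0,0,0,1],[0,0,-0.18,0,0,0,1]]'
python3 - <<'E'
from h import *
im=optics.camera("wrist")[:,:,::-1].copy(); cv2.imwrite("pics/w6.png",im)
plan([.435-.03,.258,.31],80)
plan([.435,.258,.086],80)
print(bot.get_obs()["q"])
E
```

```text
time: 8.55
ee_pos: [0.6761, -0.0416, 0.1288]
tcp_rot: [180.0, 0.0, 80.0]
wrist_force: [-0.8, 0.4, -0.1]
opening: 0.0852
time: 9.25
ee_pos: [0.6762, -0.0416, 0.3136]
tcp_rot: [179.7, -0.0, 80.0]
wrist_force: [-0.5, -0.3, -0.6]
opening: 0.0857
 shift [ 0.2479 -0.3193  0.0019] rot [ 0.0056 -0.0006 -0.0002] |s| 0.404
 shift [ 0.253  -0.291   0.2261] rot [ 0.0056 -0.0006 -0.0002] |s| 0.447
[-3.52345107e+00  2.86168652e+01  4.89445154e+01  1.10003136e+02
 -1.68399225e-04  6.49011728e+00]
```

View pics/w6.png

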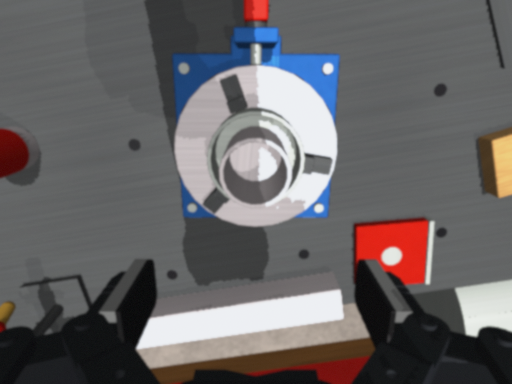

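The medium sleeve stands inside the shell, with its rim centred at about (254,171). I'll check that numerically.

Run:
```python
from h import *
ps=pose(); im=cv2.imread("pics/w6.png")
print("mid",ray("wrist",254.5,171.5,.165,ps))
hsv=cv2.cvtColor(im,cv2.COLOR_BGR2HSV)
v=cv2.resize(im[60:235,165:350],None,fx=4,fy=4,interpolation=cv2.INTER_CUBIC)
for (cx,cy,rad,z,col) in((.672,-.041,.09,.08,(255,0,0)),(.672,-.041,.048,.125,(0,0,255)),(.672,-.041,.044,.125,(0,160,0)),(.672,-.041,.032,.165,(255,0,255))):
  for t in np.linspace(0,6.28,100):
    q=(proj("wrist",[cx+rad*np.cos(t),cy+rad*np.sin(t),z],ps)-[165,60])*4
    cv2.circle(v,tuple(int(a) for a in q),1,col,-1)
cv2.imwrite("pics/w6o.png",v)
```

```text
mid [ 0.67240731 -0.04141463  0.165     ]
```

View pics/w6o.png

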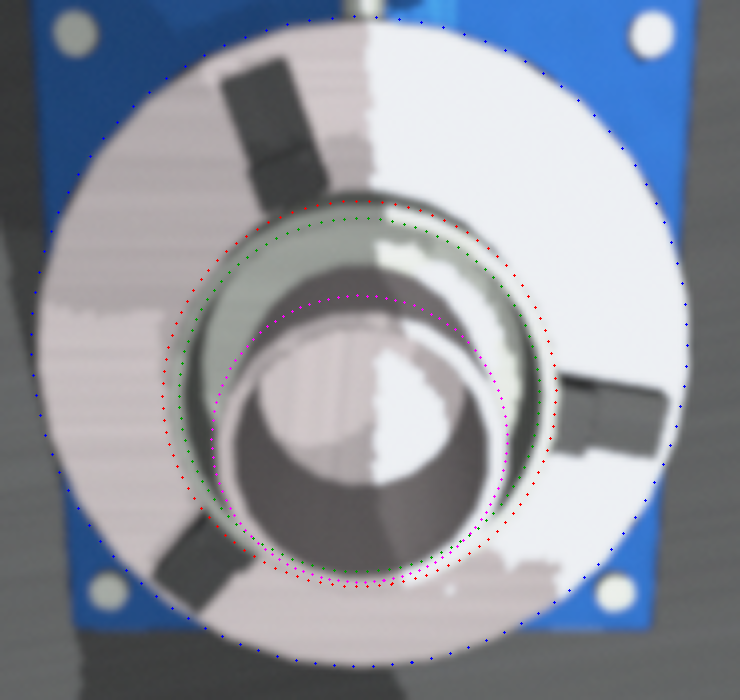

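The medium sleeve is within about 2 mm of the shell axis. Next is the far copper sleeve.

```bash
python3 -m creep '[[0.01,-0.013,0,0,0,0,1],[0.035,-0.045,0,0,0,0,1],[0.065,-0.083,0,0,0,0,1],[0.095,-0.12,0,0,0,0,1],[0.125,-0.16,0,0,0,0,1],[0.155,-0.2,0,0,0,0,1],[0.185,-0.238,0,0,0,0,1],[0.213,-0.274,0,0,0,0,1]]' && python3 -m creep '[[0.02,-0.025,0,0,0,0,1],[0.032,-0.04,0,0,0,0,1],[0.035,-0.045,0,0,0,0,1]]'
python3 - <<'E'
from h import *
o=bot.get_obs();ps=pose(o);print(o["ee_pos"])
im=optics.camera("wrist")[:,:,::-1].copy(); cv2.imwrite("pics/w7.png",im)
print(proj("wrist",[.4326,.2579,.125],ps))
g=cv2.resize(im,None,fx=3,fy=3,interpolation=cv2.INTER_CUBIC).astype(int)
m=((g[:,:,2]>150)&(g[:,:,2]-g[:,:,0]>50)).astype(np.uint8)
for c in cv2.findContours(m,0,1)[0]:
    if cv2.contourArea(c)<900: continue
    e=cv2.fitEllipse(c); u,v=(e[0][0]+.5)/3-.5,(e[0][1]+.5)/3-.5
    X=ray("wrist",u,v,.125,ps); print(round(u,1),round(v,1),np.array(e[1])/3,X.round(4),"r",np.hypot(*X[:2]))
E
```

```text
time: 10.1
ee_pos: [0.4414, 0.2168, 0.3088]
tcp_rot: [180.0, -0.0, 80.0]
wrist_force: [0.2, 0.0, 0.0]
opening: 0.0849
time: 10.4
ee_pos: [0.4037, 0.2592, 0.309]
tcp_rot: [180.0, -0.0, 80.1]
wrist_force: [-0.2, 0.2, 0.2]
opening: 0.085
[0.40369575 0.25918754 0.30895906]
[258.761837   195.20850166]
334.1 357.2 [46.69261678 91.83974202] [0.6456 0.3115 0.125 ] r 0.7167843413720945
54.3 292.7 [21.89740499 28.74137624] [0.5052 0.0181 0.125 ] r 0.5054955484353028
499.2 256.6 [ 25.26605225 155.59848022] [0.5436 0.4969 0.125 ] r 0.736523705272948
261.3 196.0 [35.56399028 37.09918467] [0.4338 0.2602 0.125 ] r 0.5058757487507348
143.4 190.3 [33.71724192 37.3897934 ] [0.4079 0.1461 0.125 ] r 0.4332813585784586
223.1 119.1 [39.7415034  41.06413778] [0.3535 0.2378 0.125 ] r 0.42609047496834895
392.3 91.7 [ 18.07187525 103.86625163] [0.3559 0.3938 0.125 ] r 0.5308110631966668
```

View pics/w7.png

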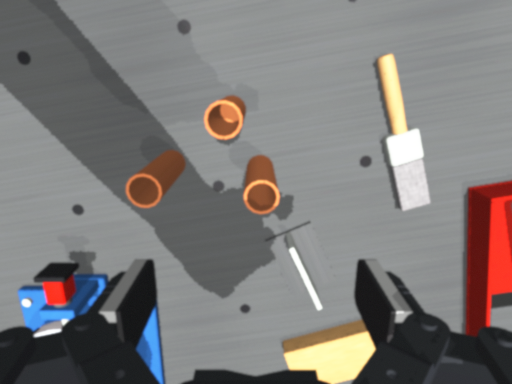

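The target rim is at (261,196), giving (0.434, 0.260) at radius 0.506 m. The other two are at 0.43 m, so this is clearly the farthest. I'll go above it.

```bash
python3 - <<'E'
from h import *
plan([.4335,.2595,.16],80)
E
python3 -m creep '[[0,0.008,0.01,0,0,0,1],[0,0.02,0.04,0,0,0,1],[0,0.028,0.075,0,0,0,1],[0,0.028,0.11,0,0,0,1],[0,0.028,0.135,0,0,0,1],[0,0.028,0.145,0,0,0,1],[0,0.028,0.145,0,0,0,1]]'
python3 - <<'E'
from h import *
plan([.4335,.2595,.085],80)
im=optics.camera("wrist")[:,:,::-1].copy(); cv2.imwrite("pics/w8.png",im)
E
```

```text
shift [0.0056 0.0291 0.1489] rot [ 0.     -0.0003  0.0017] |s| 0.152
time: 11.15
ee_pos: [0.4327, 0.252, 0.1622]
tcp_rot: [-179.9, 0.1, 79.9]
wrist_force: [0.0, 0.0, 0.5]
opening: 0.0853
 shift [ 0.0077 -0.0004  0.0772] rot [-0.0019  0.0019 -0.0016] |s| 0.078
```

View pics/w8.png

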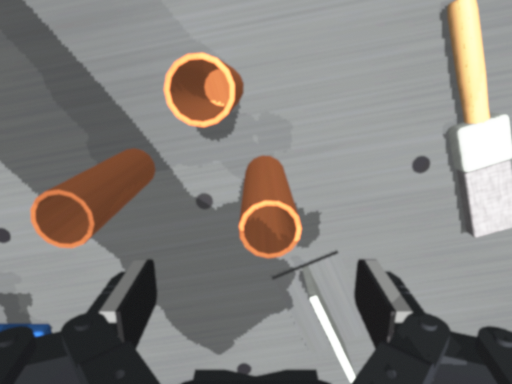

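```bash
python3 - <<'E'
from h import *
ps=pose(); X=ray("wrist",270,229,.125,ps); print(X, ps[1].T@(X-ps[0]))
E
python3 -m creep '[[0.004,0,0.005,0,0,0,1],[0.008,0,0.015,0,0,0,1],[0.008,0,0.035,0,0,0,1],[0.008,0,0.055,0,0,0,1],[0.008,0,0.07,0,0,0,1],[0.008,0,0.077,0,0,0,1],[0.008,0,0.077,0,0,0,1]]' && python3 -m creep '[[0,0,0,0,0,0,0.8],[0,0,0,0,0,0,0.6],[0,0,0,0,0,0,0.45],[0,0,0,0,0,0,0.35],[0,0,0,0,0,0,0.25],[0,0,0,0,0,0,0.25],[0,0,0,0,0,0,0.25],[0,0,0,0,0,0,0.25]]' 40
```

```text
[0.43565018 0.2606941  0.125     ] [0.00852398 0.00105659 0.0387746 ]
time: 11.9
ee_pos: [0.4337, 0.261, 0.086]
tcp_rot: [-179.9, 0.0, 80.0]
wrist_force: [0.5, 0.7, 0.3]
opening: 0.0854
time: 12.7
ee_pos: [0.4344, 0.2611, 0.0876]
tcp_rot: [179.9, -0.0, 80.0]
wrist_force: [-0.6, -1.8, 5.6]
opening: 0.0361
```

```bash
python3 -m creep '[[0,0,-0.005,0,0,0,0.25],[0,0,-0.02,0,0,0,0.25],[0,0,-0.05,0,0,0,0.25],[0,0,-0.09,0,0,0,0.25],[0,0,-0.13,0,0,0,0.25],[0,0,-0.165,0,0,0,0.25],[0,0,-0.19,0,0,0,0.25],[0,0,-0.2,0,0,0,0.25]]' 60;python3 -m creep '[[0,0,-0.2,0,0,0,0.25]]' >/dev/null; python3 -m creep '[[0,0,0,0,0,0,0.25]]'
python3 - <<'E'
from h import *
plan([.673,-.0415,.28],80)
im=optics.camera("wrist")[:,:,::-1].copy(); cv2.imwrite("pics/w9.png",im)
E
```

```text
time: 13.5
ee_pos: [0.4344, 0.2613, 0.2901]
tcp_rot: [179.8, -0.1, 80.0]
wrist_force: [0.2, 0.6, -2.5]
opening: 0.0357
time: 13.7
ee_pos: [0.4344, 0.2613, 0.3419]
tcp_rot: [179.7, -0.2, 80.0]
wrist_force: [0.1, 0.6, -2.8]
opening: 0.0355
 shift [-0.257   0.2873  0.0621] rot [ 0.0048 -0.0043 -0.0003] |s| 0.39
```

View pics/w9.png

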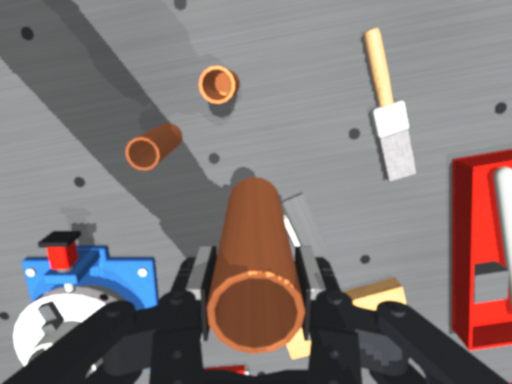

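The small sleeve is held upright, with its rim at about (255,312). One stray row took it 50 mm higher than planned, which is harmless. Moving it over the medium sleeve.

```bash
python3 - <<'E'
from h import *
ps=pose(); X=ray("wrist",255.5,312,ps[0][2]+.0374,ps); print(ps[1].T@(X-ps[0]))
E
python3 -m creep '[[-0.008,0.009,0,0,0,0,0.25],[-0.03,0.034,0,0,0,0,0.25],[-0.057,0.065,0,0,0,0,0.25],[-0.085,0.096,0.01,0,0,0,0.25],[-0.113,0.127,0.02,0,0,0,0.25],[-0.14,0.158,0.03,0,0,0,0.25],[-0.168,0.188,0.03,0,0,0,0.25],[-0.195,0.218,0.03,0,0,0,0.25]]' && python3 -m creep '[[-0.025,0.028,0,0,0,0,0.25],[-0.045,0.05,0.005,0,0,0,0.25],[-0.057,0.063,0.01,0,0,0,0.25],[-0.062,0.068,0.015,0,0,0,0.25],[-0.062,0.068,0.015,0,0,0,0.25],[-0.062,0.068,0.015,0,0,0,0.25]]'
python3 - <<'E'
from h import *
im=optics.camera("wrist")[:,:,::-1].copy(); cv2.imwrite("pics/w10.png",im)
plan([.675,-.0415,.18],80)
E
```

```text
[ 1.70552420e-04  3.71100445e-06 -3.73998332e-02]
time: 14.55
ee_pos: [0.6152, 0.0287, 0.3044]
tcp_rot: [-179.8, 0.1, 80.0]
wrist_force: [0.3, 1.0, -2.2]
opening: 0.0357
time: 15.15
ee_pos: [0.6704, -0.0413, 0.2914]
tcp_rot: [-179.9, -0.0, 80.0]
wrist_force: [0.4, 0.4, -2.6]
opening: 0.0353
 shift [0.0003 0.0046 0.112 ] rot [-0.0002 -0.0002  0.0005] |s| 0.112
```

View pics/w10.png

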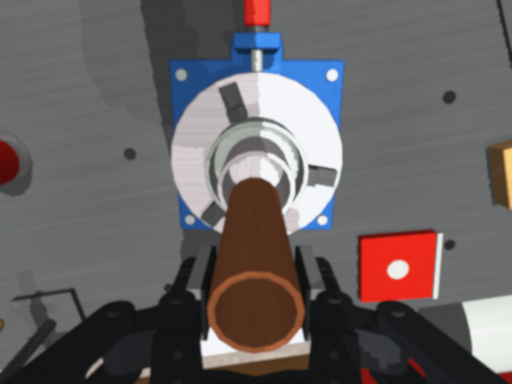

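The small sleeve lines up in columns with the medium one (both about 256). I'll shift 3 mm along tool y and descend.

```bash
python3 -m creep '[[0,0.002,0,0,0,0,0.25],[0,0.003,0.005,0,0,0,0.25],[0,0.003,0.015,0,0,0,0.25],[0,0.003,0.025,0,0,0,0.25],[0,0.003,0.03,0,0,0,0.25],[0,0.003,0.03,0,0,0,0.25]]'
python3 - <<'E'
from h import *
im=optics.camera("wrist")[:,:,::-1].copy(); cv2.imwrite("pics/w11.png",im)
im=optics.camera("scene")[:,:,::-1].copy(); cv2.imwrite("pics/s11.png",cv2.resize(im[120:280,140:320],None,fx=3.5,fy=3.5))
E
```

```text
time: 15.8
ee_pos: [0.6736, -0.042, 0.2611]
tcp_rot: [-179.9, 0.0, 80.0]
wrist_force: [0.2, 0.4, -3.6]
opening: 0.0355
```

View pics/w11.png

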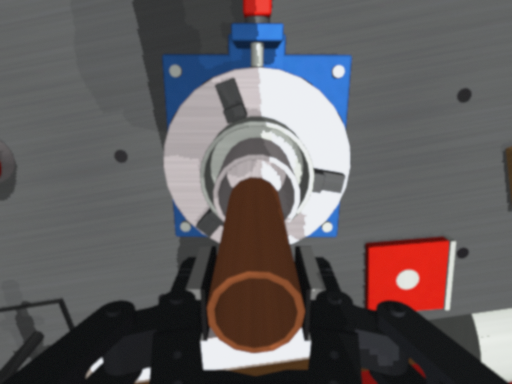

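View pics/s11.png

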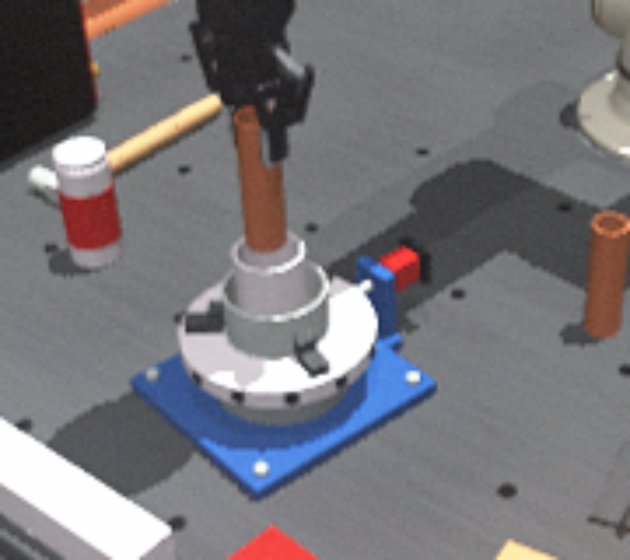

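```bash
python3 -m creep '[[0,0,0.004,0,0,0,0.25],[0,0,0.012,0,0,0,0.25],[0,0,0.022,0,0,0,0.25],[0,0,0.034,0,0,0,0.25],[0,0,0.046,0,0,0,0.25],[0,0,0.058,0,0,0,0.25],[0,0,0.068,0,0,0,0.25],[0,0,0.073,0,0,0,0.25]]'; python3 -m creep '[[0,0,0.001,0,0,0,0.25],[0,0,0.003,0,0,0,0.25],[0,0,0.004,0,0,0,0.25],[0,0,0.004,0,0,0,0.25]]'
python3 - <<'E'
from h import *
im=optics.camera("wrist")[:,:,::-1].copy(); cv2.imwrite("pics/w12.png",im)
E
```

```text
time: 16.7
ee_pos: [0.6735, -0.0423, 0.1873]
tcp_rot: [-179.9, 0.0, 80.0]
wrist_force: [-0.3, -0.3, -2.8]
opening: 0.0357
time: 17.1
ee_pos: [0.6741, -0.0423, 0.1851]
tcp_rot: [180.0, -0.0, 80.0]
wrist_force: [0.6, 0.1, -3.6]
opening: 0.0358
```

View pics/w12.png

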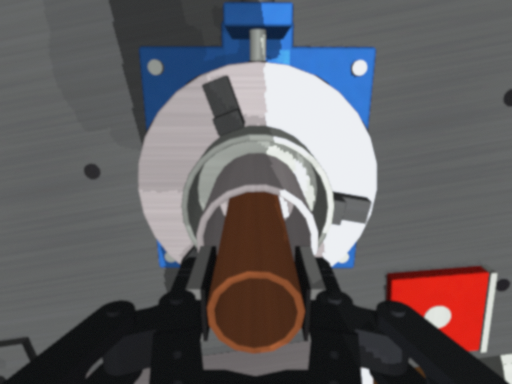

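```bash
python3 -m creep '[[0,0,0.001,0,0,0,0.25],[0,0,0.002,0,0,0,0.25],[0,0,0.003,0,0,0,0.25],[0,0,0.003,0,0,0,0.25]]'; python3 -m creep '[[0,0,0.001,0,0,0,0.25],[0,0,0.002,0,0,0,0.25],[0,0,0.002,0,0,0,0.25]]'
```

```text
time: 17.55
ee_pos: [0.6739, -0.0422, 0.1816]
tcp_rot: [-180.0, 0.0, 80.0]
wrist_force: [1.0, -0.6, -4.0]
opening: 0.0355
time: 17.85
ee_pos: [0.6739, -0.0422, 0.1796]
tcp_rot: [-180.0, 0.0, 80.0]
wrist_force: [0.7, -0.5, -3.8]
opening: 0.0357
```

```bash
python3 -m creep '[[0,0,0.001,0,0,0,0.25],[0,0,0.001,0,0,0,0.25]]'; python3 -m creep '[[0,0,0.001,0,0,0,0.25],[0,0,0.001,0,0,0,0.25]]'
```

```text
time: 18.05
ee_pos: [0.6739, -0.0423, 0.1786]
tcp_rot: [-180.0, 0.0, 80.0]
wrist_force: [0.1, -0.3, -2.2]
opening: 0.0358
time: 18.25
ee_pos: [0.674, -0.0423, 0.1779]
tcp_rot: [180.0, -0.0, 80.0]
wrist_force: [-0.2, 0.6, -4.1]
opening: 0.0354
```

```bash
python3 -m creep '[[0,0,0.001,0,0,0,0.25],[0,0,0.001,0,0,0,0.25]]'; python3 -m creep '[[0,0,0.001,0,0,0,0.25],[0,0,0.001,0,0,0,0.25]]'
```

```text
time: 18.45
ee_pos: [0.6741, -0.0423, 0.1778]
tcp_rot: [179.9, -0.0, 80.0]
wrist_force: [-0.9, -0.7, 4.6]
opening: 0.0356
time: 18.65
ee_pos: [0.6743, -0.0424, 0.1778]
tcp_rot: [179.8, -0.0, 80.0]
wrist_force: [-3.3, 0.2, 10.3]
opening: 0.0354
```

Contact on the floor, with up to +10 N pressing. I'll back off 1 mm, then open only partly: that clears the tube, and the tips are above the medium rim.

```bash
python3 -m creep '[[0,0,-0.001,0,0,0,0.25],[0,0,-0.0015,0,0,0,0.35],[0,0,-0.0015,0,0,0,0.5],[0,0,-0.0015,0,0,0,0.6],[0,0,-0.0015,0,0,0,0.7],[0,0,-0.0015,0,0,0,0.8],[0,0,-0.0015,0,0,0,0.8]]'; python3 -m creep '[[0,0,-0.01,0,0,0,0.8],[0,0,-0.03,0,0,0,0.8],[0,0,-0.06,0,0,0,0.8],[0,0,-0.09,0,0,0,0.8],[0,0,-0.105,0,0,0,0.8],[0,0,-0.11,0,0,0,0.8]]';  python3 - <<'E'
from h import *
im=optics.camera("wrist")[:,:,::-1].copy(); cv2.imwrite("pics/w13.png",im)
im=optics.camera("scene")[:,:,::-1].copy(); cv2.imwrite("pics/s13.png",cv2.resize(im[120:280,140:320],None,fx=3.5,fy=3.5))
plan([.5275,-.0155,.29],80)
E
```

```text
time: 19.35
ee_pos: [0.6739, -0.0423, 0.1771]
tcp_rot: [-180.0, 0.0, 80.0]
wrist_force: [-0.4, 0.2, 0.1]
opening: 0.0682
time: 19.95
ee_pos: [0.6743, -0.0423, 0.2902]
tcp_rot: [179.8, -0.0, 80.0]
wrist_force: [0.5, 0.3, -1.0]
opening: 0.0681
 shift [ 0.0009 -0.1492 -0.0022] rot [ 0.0013 -0.0001 -0.0003] |s| 0.149
```

View pics/w13.png

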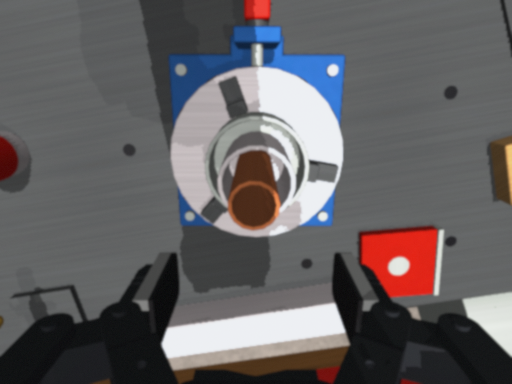

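View pics/s13.png

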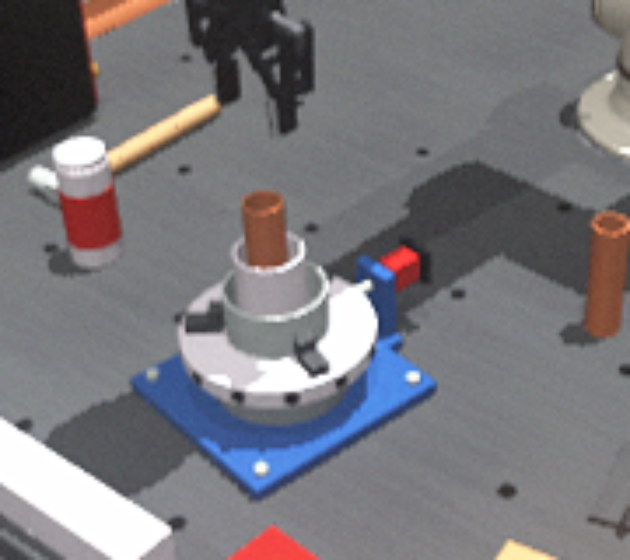

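The scene view shows all three cups nested and upright. The small sleeve's rim is at wrist pixel (253,204) and the fingers are clear. Next is the pin: move back over the handle and look.

```bash
python3 -m creep '[[0,-0.01,0,0,0,0,0.8],[0,-0.035,0,0,0,0,0.8],[0.001,-0.07,0,0,0,0,0.7],[0.001,-0.105,0.01,0,0,0,0.7],[0.001,-0.14,0.03,0,0,0,0.7],[0.001,-0.165,0.06,0,0,0,0.7],[0.001,-0.175,0.08,0,0,0,0.7],[0.001,-0.175,0.09,0,0,0,0.7]]'; python3 -m creep '[[0,0,0,0,0,0,0.7],[0,0,0,0,0,0,0.7]]'
python3 - <<'E'
from h import *
ps=pose(); im=optics.camera("wrist")[:,:,::-1].copy(); cv2.imwrite("pics/w14.png",im)
hsv=cv2.cvtColor(im,cv2.COLOR_BGR2HSV)
red=(((hsv[:,:,0]<8)|(hsv[:,:,0]>172))&(hsv[:,:,1]>120)&(hsv[:,:,2]>150)).astype(np.uint8)
for c in cv2.findContours(red,0,1)[0]:
  if cv2.contourArea(c)<300: continue
  r=cv2.minAreaRect(c); b=np.array([ray("wrist",*q,.085,ps) for q in cv2.boxPoints(r)]); print(r,b.mean(0).round(4),np.linalg.norm(b-np.roll(b,1,0),axis=1).round(4))
plan([.525,-.0153,.05],80)
E
```

```text
time: 20.85
ee_pos: [0.4996, -0.0106, 0.1949]
tcp_rot: [-179.8, 0.0, 80.0]
wrist_force: [0.9, 0.1, -0.4]
opening: 0.0598
time: 21.05
ee_pos: [0.5024, -0.011, 0.1976]
tcp_rot: [180.0, 0.0, 80.0]
wrist_force: [0.3, -0.3, 1.1]
opening: 0.0598
((256.5, 218.0), (38.0, 29.0), 90.0) [ 0.5267 -0.0141  0.085 ] [0.0325 0.0227 0.0326 0.0235]
 shift [-0.0004  0.0226  0.1479] rot [ 0.0008 -0.0001 -0.0004] |s| 0.15
```

View pics/w14.png

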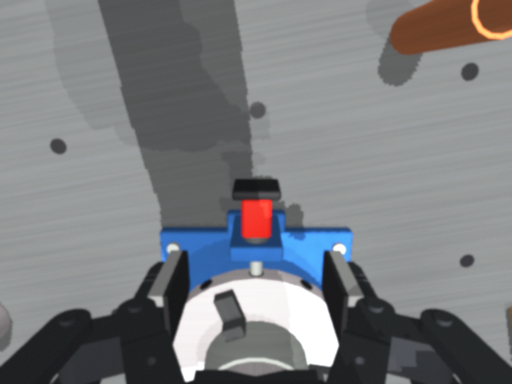

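The red bar is at (256,218) and measures 32 x 23 mm against the given 34 x 24. Its centre is at (0.527, −0.0145), which agrees with the earlier views. I'll descend over it.

```bash
python3 -m creep '[[0.0005,0.01,0.01,0,0,0,0.7],[0.0005,0.02,0.035,0,0,0,0.7],[0.0005,0.0225,0.06,0,0,0,0.7],[0.0005,0.0225,0.08,0,0,0,0.7],[0.0005,0.0225,0.1,0,0,0,0.7],[0.0005,0.0225,0.12,0,0,0,0.7],[0.0005,0.0225,0.138,0,0,0,0.7],[0.0005,0.0225,0.147,0,0,0,0.7]]'; python3 -m creep '[[0,0,0,0,0,0,0.65],[0,0,0,0,0,0,0.6]]';  python3 - <<'E'
from h import *
plan([.525,-.0145,.05],80)
im=optics.camera("wrist")[:,:,::-1].copy(); cv2.imwrite("pics/w15.png",im)
im=optics.camera("scene")[:,:,::-1].copy(); cv2.imwrite("pics/s15.png",cv2.resize(im[120:280,140:320],None,fx=3.5,fy=3.5))
E
```

```text
time: 21.9
ee_pos: [0.5241, -0.0144, 0.0482]
tcp_rot: [-179.9, 0.0, 80.0]
wrist_force: [0.2, 1.3, 0.3]
opening: 0.0597
time: 22.1
ee_pos: [0.5246, -0.0143, 0.0508]
tcp_rot: [180.0, -0.0, 80.0]
wrist_force: [0.9, -0.9, 0.8]
opening: 0.0515
 shift [-0.0001  0.0004  0.0008] rot [ 0.0005 -0.0001 -0.0003] |s| 0.001
```

View pics/w15.png

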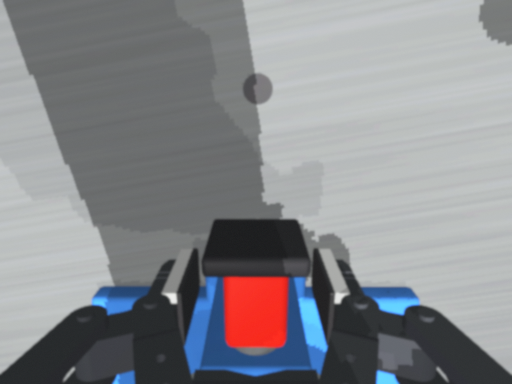

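View pics/s15.png

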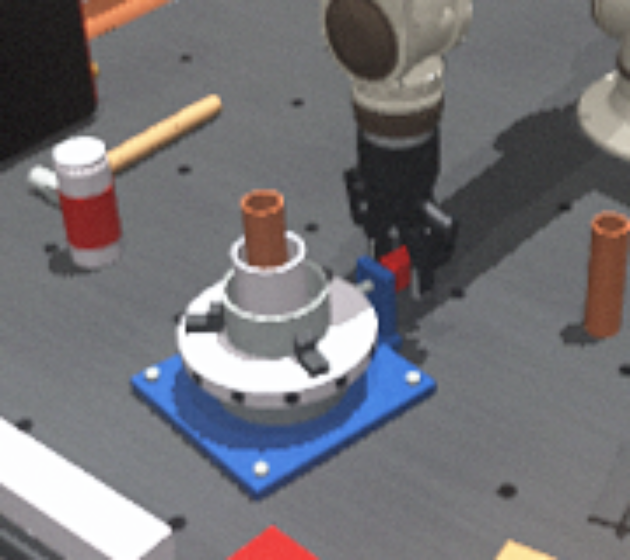

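Run:
```python
from h import *
ps=pose()
for y in(-.015,-.011,0,.011):
  print(y,[proj("wrist",ps[0]+ps[1]@np.array(p),ps).round(0) for p in((-.026,y,-.008),(-.026,y,-.03))])
print("cap edge top at row275:",ps[1].T@(ray("wrist",256,275,.089,ps)-ps[0]), "red end row347",ps[1].T@(ray("wrist",256,347,.085,ps)-ps[0]))
```

```text
-0.015 [array([194., 239.]), array([184., 265.])]
-0.011 [array([195., 247.]), array([185., 274.])]
0 [array([196., 270.]), array([187., 300.])]
0.011 [array([198., 291.]), array([189., 324.])]
cap edge top at row275: [ 0.00033459 -0.01540069 -0.03768326] red end row347 [ 0.00037758  0.01894996 -0.033629  ]
```

The cap's inner face is at tool y = −15 mm and the pad edge at −11 mm, so the fingers fit between cap and bracket. Closing.

```bash
python3 -m creep '[[0,0,0,0,0,0,0.5],[0,0,0,0,0,0,0.4],[0,0,0,0,0,0,0.3],[0,0,0,0,0,0,0.2],[0,0,0,0,0,0,0.1],[0,0,0,0,0,0,0.1],[0,0,0,0,0,0,0.1],[0,0,0,0,0,0,0.1]]' 60
```

```text
time: 23.0
ee_pos: [0.5242, -0.0142, 0.0507]
tcp_rot: [180.0, -0.0, 80.0]
wrist_force: [-0.9, 1.4, 5.0]
opening: 0.0231
```

```bash
python3 -m creep '[[0,-0.002,0,0,0,0,0.1],[0,-0.005,0,0,0,0,0.1],[0,-0.009,0,0,0,0,0.1],[0,-0.013,0,0,0,0,0.1],[0,-0.017,0,0,0,0,0.1],[0,-0.02,0,0,0,0,0.1],[0,-0.022,0,0,0,0,0.1],[0,-0.022,0,0,0,0,0.1]]' 60; python3 -m creep '[[0,-0.001,0,0,0,0,0.1],[0,-0.0015,0,0,0,0,0.1],[0,-0.0015,0,0,0,0,0.1]]';  python3 - <<'E'
from h import *
o=bot.get_obs(); print(o["ee_pos"],o["wrist_force"],o["opening"])
im=optics.camera("wrist")[:,:,::-1].copy(); cv2.imwrite("pics/w16.png",im)
im=optics.camera("scene")[:,:,::-1].copy(); cv2.imwrite("pics/s16.png",cv2.resize(im[120:280,140:320],None,fx=3.5,fy=3.5))
im=optics.camera("top")[:,:,::-1].copy(); cv2.imwrite("pics/t16.png",im)
E
```

```text
time: 23.8
ee_pos: [0.5034, -0.0104, 0.0507]
tcp_rot: [179.8, -0.0, 80.0]
wrist_force: [8.2, -0.4, 0.4]
opening: 0.0232
time: 24.1
ee_pos: [0.5021, -0.0102, 0.0507]
tcp_rot: [179.8, -0.0, 80.0]
wrist_force: [8.9, 0.5, 0.9]
opening: 0.0233
[ 0.50208047 -0.010197    0.05072854] [8.90090796 0.48107622 0.88927309] 0.023289659555439633
```

View pics/w16.png

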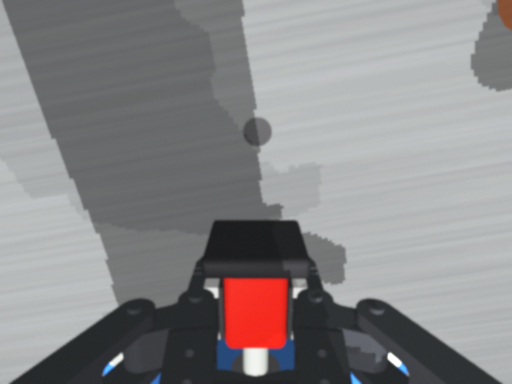

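View pics/s16.png

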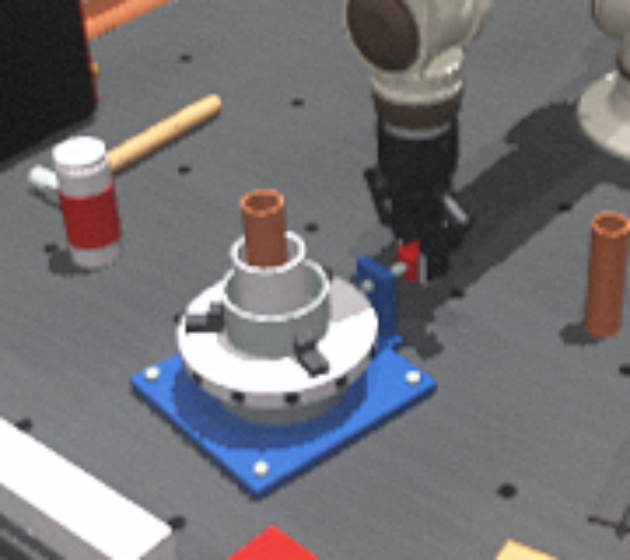

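View pics/t16.png

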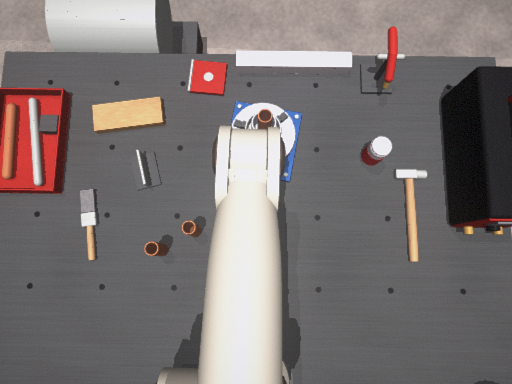

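The pin has moved about 22.5 mm with no slip in the grip: the red bar's end is still at row 347. The pull is about 9 N. I'll go 2 mm more for margin, towards the stop.

```bash
python3 -m creep '[[0,-0.001,0,0,0,0,0.1],[0,-0.0015,0,0,0,0,0.1],[0,-0.002,0,0,0,0,0.1],[0,-0.002,0,0,0,0,0.1],[0,-0.002,0,0,0,0,0.1],[0,-0.002,0,0,0,0,0.1]]';  python3 - <<'E'
from h import *
o=bot.get_obs(); ps=pose(o); print(o["ee_pos"],o["wrist_force"],o["opening"])
im=optics.camera("wrist")[:,:,::-1].copy(); cv2.imwrite("pics/w17.png",im)
hsv=cv2.cvtColor(im,cv2.COLOR_BGR2HSV)
red=(((hsv[:,:,0]<8)|(hsv[:,:,0]>172))&(hsv[:,:,1]>120)&(hsv[:,:,2]>150)).astype(np.uint8)
c=max(cv2.findContours(red,0,1)[0],key=cv2.contourArea); print(cv2.boundingRect(c)); b0=cv2.boundingRect(c)
for r in (b0[1],b0[1]+b0[3]): print(ray("wrist",256,r,.085,ps))
E
```

```text
time: 24.85
ee_pos: [0.5002, -0.0099, 0.0507]
tcp_rot: [179.8, -0.0, 80.0]
wrist_force: [9.3, 0.3, 0.9]
opening: 0.0232
[ 0.50023996 -0.00987643  0.05074164] [9.32114648 0.33304264 0.92718956] 0.023228672805671553
(224, 278, 63, 71)
[ 0.48825698 -0.00742262  0.085     ]
[ 0.51929307 -0.01287244  0.085     ]
```

View pics/w17.png

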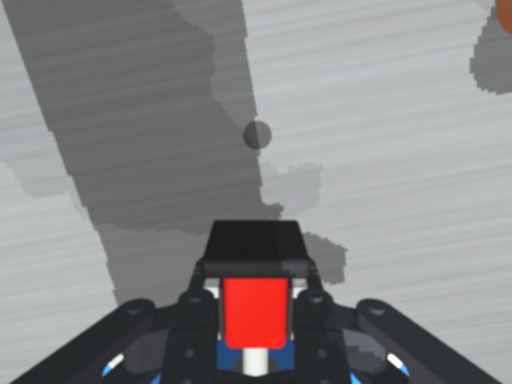

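The handle has moved 23.4 mm in the image and 24.3 mm by TCP. The pull is steady at 9.3 N, which matches the spring near full travel, and the grip has not slipped. Handing in.

Run:
```python
from workcell import bot
print(bot.job_done()); o=bot.get_obs(); print(o["time"],o["ee_pos"],o["wrist_force"],o["opening"])
```

```text
the job is handed in; nothing more can be done
None
the job is handed in; nothing more can be done
```

The positioner is loaded, the index pin is pulled back and held, and I handed the job in at about 25 s of the 72 s allowed. The system gives no verdict, so the results below are my own checks.

- **Medium sleeve:** I set it down in the shell at first contact (about 2 N) and let go. The wrist view put it within about 2 mm of the shell's axis.
- **Small sleeve:** I took the copper sleeve farthest from the base, at 0.506 m against about 0.43 m for the other two. I set it in the medium sleeve and let go. It pressed up to 10 N on the floor before I backed off. The later scene view showed all three cups nested and upright.
- **Index pin:** I gripped the red handle at 60 N and pulled it back. It moved 24.3 mm by the tool position and 23.4 mm in the image, both beyond the 21 mm needed. The pull stayed at about 9.3 N, which fits a spring near full travel, and the handle did not slip in the grip.
- **Bystanders:** In the last top view, compared by eye, the brush, hammer, offcut and can stand where they did at the start.

- **Camera difference:** The top and wrist cameras put the positioner's axis about 3 mm apart. I used the wrist's value, and 3 mm is well inside the tolerances.
- **Stray row:** One row lifted the small sleeve 50 mm higher than planned, with no effect.

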